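Take the pantry pile apart: jar, salt cellar and two shingled coasters

TASK

Take the pile on the counter apart from the top down: stand the spice jar upright in the middle of the square cork mat and the salt cellar upright in the middle of the round cork mat, setting both down gently. Then lay the upper coaster flat in the white tray, lengthwise, beside one end and midway across, and shingle the lower coaster lengthwise in line with it: one end resting on about the last third of the first coaster, the other end leaning down on the tray floor. Leave the two spice jars and the pepper mill that already stand on the turntable where they are.

Things in the scene. Friction and masses are not known exactly. Their poses are not given: they have to be found in the camera images.
- spice_jar_center (a point): The spice jar on top of the pile (the one on the salt cellar): upright glass cylinder 44 mm in diameter, 66 mm tall, the top 16 mm a chrome cap of the same diameter. The point is its centre, half-way up (33 mm above its foot); z is its axis. 0.12 kg. At the start it stands roughly central on the salt cellar.
- salt_cellar_center (a point): The salt cellar: white ceramic cylinder with a flat lid that stays on, 62 mm in diameter, 48 mm tall. The point is its centre, 24 mm above its foot; z is its axis. 0.2 kg. At the start it stands roughly central on the upper coaster, under the spice jar.
- upper_coaster_center (a point): The upper coaster: dark wood plate 100 (its x) x 60 (its y) x 10 mm, under the salt cellar, lying crosswise on the lower coaster, so that its ends stick out. The point is its centre, 5 mm above its underside; z up. 0.06 kg.
- lower_coaster_center (a point): The lower coaster: the same plate, 100 (x) x 60 (y) x 10 mm, flat on the counter at the bottom of the pile; its ends stick out either side of the upper coaster. The point is its centre, 5 mm above its underside; z up. 0.06 kg.
- square_mat: Square cork mat 68 x 68 mm, 4 mm thick, fixed on the white marble turntable: the place of the spice jar. Origin at the centre of its underside (its top is 4 mm above that); z up, x and y along its sides. Its x axis points along the line between the two mats, so the pepper mill and the two standing jars are in a row parallel to its y axis, 80 mm to one side of it.
- round_mat: Round cork mat 86 mm in diameter, 4 mm thick, fixed on the white marble turntable opposite the square one, centres 160 mm apart: the place of the salt cellar. Origin at the centre of its underside (its top is 4 mm above that); axes parallel to those of the square mat, with the row of pepper mill and jars 80 mm to one side, parallel to its y axis. The turntable is 260 mm in diameter, its top 28 mm above the counter, and does not turn.
- tray: White ceramic tray, fixed on the counter, 236 (its x) x 150 (its y) mm outside, walls 6 mm thick; its floor is 5 mm and its rim 10 mm above the counter. Origin at the centre of its underside; x runs along its length. Either end may take the first coaster.
- near_jar: A spice jar that stays: the same make as the one on the pile (44 mm in diameter, 66 mm tall), loose, upright on the turntable beside the pepper mill. Origin at the centre of its foot.
- far_jar: The other spice jar that stays, the same size, loose, upright on the turntable on the mill's other side. Origin at the centre of its foot.
- pepper_mill: Short wooden pepper mill that stays: 52 mm in diameter, 93 mm tall, loose, upright in the middle of the turntable, between the two jars. Origin at the centre of its foot.
Mind the look-alikes: they are no part of the job. What is shaped like the part that bears upper_coaster_center but purple, turquoise or yellow is not meant.

How it is judged:
By the outcome, as a careful person would: the job done as asked, in the order asked, and still so for the second after the job is handed in, with the robot touching nothing.
It also fails if it takes over 118 s, if anything falls off the work surface, if the arm or the gripper's body presses on something with over 40 N, if the wrist force passes 120 N, or if a joint passes its speed limit or range.

ROBOT

A 6-joint arm with a two-finger parallel gripper is mounted at the origin on the work surface. World frame = base frame: x ahead of the robot, y to its left, z up, the work surface at z = 0. Lengths are in m, angles in rad, forces in N, time in s.
With the tool pointing down it reaches from about 0.225 to 0.875 m from the base axis. Payload 3.4 kg.
Tool frame: the origin (TCP) lies at the very end of the fingers, on their centre line; the grasp point (between the pads) lies 19 mm behind it; z points along the fingers, y is the line along which they close (so a half turn about z gives the same grasp; the last joint's range is limited). The gripper opens to 85 mm and grips with 20 to 120 N. Pads are 22 mm wide; open, the fingers measure 114 mm over their backs; the gripper's body (76 mm by 85 mm) begins 54 mm behind the grasp point. The pads swing forward as they close: fully open they stand 13 mm farther back than shut.
Start: joints at [1.047, 0.276, 1.505, -0, 1.361, -0.121], TCP at [0.225, 0.529, 0.231] pointing down, gripper open.
Joint ranges: [-2.89, 2.89], [-0.75, 2.08], [0.22, 2.7], [-1.18, 4.32], [0.11, 2.71], [-2.7, 2.7]. Speed limits (rad/s): [2.57, 2.57, 3.14, 3.14, 3.14, 3.14].

INTERFACE

Orientations are given as a unit quaternion [w, x, y, z].
In Python, from rig import get_state, optics, sign_off gives the robot as it stands.
- The arm moves only by the tool send_rows, never from a script. Its argument "increments" is a list of rows, each an object with "gripper": the gripper's target within -1 to 1 (shut at 1, half-way at 0, fully open at -1); "linear": the shift along the world's x, y, z in m, a list of three; "delta_rot": the turn, a rotation vector about the world's x, y, z in rad, a list of three. In form: [{"gripper": gripper, "linear": [dx, dy, dz], "delta_rot": [rx, ry, rz]}, ...]. A call has 1 to 8 rows; each row is the pose to reach, as a shift and turn from the pose commanded when the call began; what a row does not reach only later rows make up. A row lasts 1/10 s, in which the tool goes at most 50 mm and 8.59 degrees, less where a joint would pass 70% of its speed; a pose out of reach is approached as far as the arm can. A call with a gripper value outside its range is refused whole. The fingers move at their own pace and stop on an object; "newtons" is the grip in N (left out, the last holds). Time passes only in rows, so rows that repeat a pose let the fingers close. It gives the time, the measured TCP pose, the force, the opening and the grip force at its end, in the units of the state.
- get_state(): the state, without advancing time (a new reading comes with each control period).
- optics.get_image(name): name is "side" or "top"; returns a dict with "pixels" (480x640x3 uint8, blue, green, red), "K" (3x3 intrinsics, pixels), "k1" (the pictures are not rectified: a ray, as slopes to the right and down, at radius r is drawn at 1 + k1 r^2 times it, then the intrinsics apply), "rvec" (rotation vector, rad) and "tvec" (3), from world to camera coordinates, as OpenCV has them. Camera axes: x right, y down, z forward; pixel columns grow to the right and rows downward; lengths in m; the calibration is good to about 2 mm. A picture is of the moment at which its call begins. There is no depth.
- sign_off(): hands the job in; it is judged then, once.
The state is a dict: "clock": time; "qpos": joint angles; "qd": joint speeds; "effort": joint torques, N m; "position": TCP position; "ee_rot": TCP orientation; "contact_force": force on the tool from outside, world axes, zero at the start; "moment": the same for the moment, N m; "width": finger opening in m; "gripper_force": force on a finger pad.
Only numpy, scipy, OpenCV 4.12 (cv2) and the standard library are available. Lean on these libraries where they do the work, as an engineer would, in place of code of your own. Each camera call takes 0.05 s, during which the arm holds its last target. There are 200 camera calls.

## Working session

There is one attempt and no reset: what is moved stays moved. The work goes in short steps, Python scripts to look and compute and a tool call to move; the robot and the scene stay as the last step left them, time stands still between calls to the robot, and variables do not carry over. Pictures are saved under pics/ and viewed, at most 14 in all, crops included, and the job is handed in when it is done.

Besides the shell and the picture viewer there is one more tool, called after "Emit:" as a command line: name --argument value ..., lists and objects as JSON in quotes. send_rows: Moves the arm, as the interface text tells. Its arguments: {"type":"object","properties":{"increments":{"type":"array"},"newtons":{"type":"number"}},"required":["increments"]}

```bash
mkdir -p pics; ls
cat > h.py <<'E'
import numpy as np, cv2
from rig import get_state, optics, sign_off
def grab(n):
    d=optics.get_image(n); d['pixels']=np.array(d['pixels'],np.uint8); return d
def ray(d,uv):
    K=np.array(d['K'],float); p=np.array(uv,float).reshape(-1,2)
    q=np.c_[(p[:,0]-K[0,2])/K[0,0],(p[:,1]-K[1,2])/K[1,1]]; s=q.copy()
    for _ in range(30): s=q/(1+d['k1']*(s**2).sum(1,keepdims=True))
    R=cv2.Rodrigues(np.array(d['rvec'],float))[0]; t=np.array(d['tvec'],float).ravel()
    return -R.T@t, np.c_[s,np.ones(len(s))]@R
def onplane(d,uv,z):
    c,r=ray(d,uv); return c+r*((z-c[2])/r[:,2])[:,None]
def proj(d,P):
    R=cv2.Rodrigues(np.array(d['rvec'],float))[0]; P=np.array(P,float).reshape(-1,3)@R.T+np.array(d['tvec'],float).ravel()
    s=P[:,:2]/P[:,2:]; s=s*(1+d['k1']*(s**2).sum(1,keepdims=True)); K=np.array(d['K'],float)
    return np.c_[s[:,0]*K[0,0]+K[0,2],s[:,1]*K[1,1]+K[1,2]]
E
python3 - <<'E'
from h import *
import pickle
for n in('top','side'):
    d=grab(n); cv2.imwrite(f'pics/{n}0.png',d['pixels']); pickle.dump(d,open(f'{n}0.pkl','wb')); print(n,ray(d,[[320,240]]),d['k1'],d['K'][0][0])
s=get_state(); print(s)
E
```

```text
pics
top (array([ 0.29494395, -0.07217532,  1.31621159]), array([[ 0.18477832,  0.0296573 , -0.98241718]])) -0.1286606861379715 591.8488286506321
side (array([-0.38381697, -1.06296029,  0.94965302]), array([[ 0.57467091,  0.61804989, -0.53648416]])) -0.11177026118022666 589.6810944907669
{'clock': 0.1, 'qpos': array([ 1.04698628e+00,  2.76528704e-01,  1.50603744e+00, -1.25017683e-05,
        1.36070712e+00, -1.20995992e-01]), 'qd': array([-0.00016132, -0.00184102, -0.00280027, -0.00131676,  0.00060419,
        0.00081327]), 'effort': array([ 2.64400631e-03, -4.17701769e+01, -2.46404332e+01, -3.68639539e-04,
        5.76898587e-03, -3.23337602e-06]), 'position': array([0.22516541, 0.52854804, 0.23051564]), 'ee_rot': array([-2.60450041e-04,  2.00046764e-01,  9.79785990e-01, -7.98945264e-04]), 'contact_force': array([-0.24590449, -0.15678843,  0.42629205]), 'moment': array([-0.00812166,  0.04919748, -0.00361933]), 'gripper_force': 0.0, 'width': 0.08525815631147948}
```

View pics/top0.png

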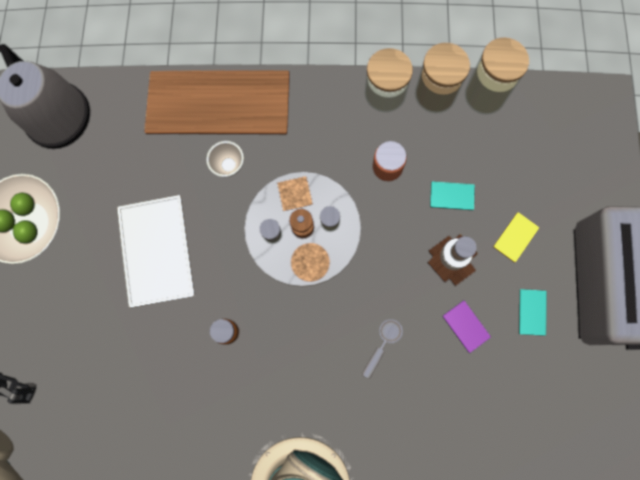

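View pics/side0.png

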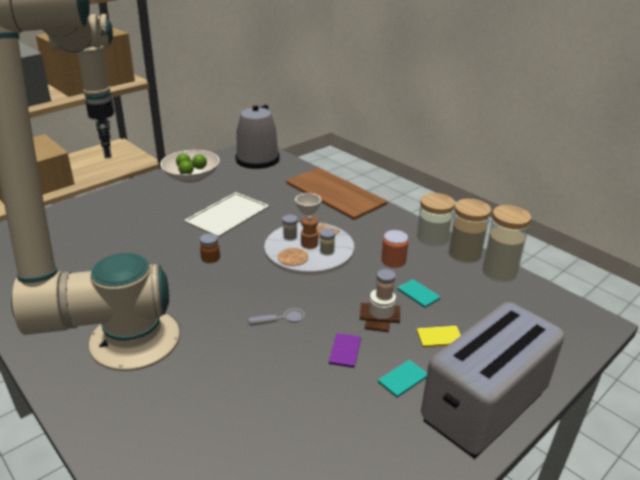

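The top view shows the pile at (458,252), the square mat at (295,193), the round mat at (310,262), the mill at (301,222) with jars at (270,231) and (330,217), and the tray at (155,250). A lone brown jar stands at (222,331), and the purple, turquoise and yellow plates are decoys. Only the dark crossed plates under the white cellar fit the coasters, so I'll confirm that in an enlarged crop.

Run:
```python
import pickle,cv2,numpy as np
a=pickle.load(open('top0.pkl','rb'))['pixels'][215:305,410:500]; b=pickle.load(open('side0.pkl','rb'))['pixels'][260:350,340:430]
c=pickle.load(open('top0.pkl','rb'))['pixels'][165:295,240:370]
r=lambda x,n:cv2.resize(x,(n,n),interpolation=cv2.INTER_CUBIC)
cv2.imwrite('pics/c1.png',np.vstack([np.hstack([r(a,400),r(b,400)])]))
```

```text
(no output)
```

View pics/c1.png

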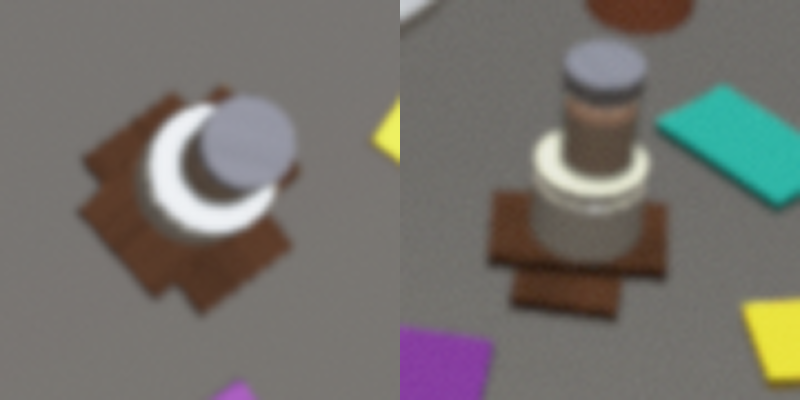

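Confirmed: the dark wooden plates are crossed under the white cellar and the jar. In side view the upper plate runs left to right and the lower one pokes out towards the camera. Next I'll measure.

```bash
cat > m.py <<'E'
from h import *
import pickle
d=pickle.load(open('top0.pkl','rb')); im=d['pixels']; hsv=cv2.cvtColor(im,cv2.COLOR_BGR2HSV)
def blob(mask,box):
    x0,y0,x1,y1=box; m=np.zeros(mask.shape,np.uint8); m[y0:y1,x0:x1]=mask[y0:y1,x0:x1]
    cs=cv2.findContours(m,cv2.RETR_EXTERNAL,cv2.CHAIN_APPROX_NONE)[0]; return cv2.convexHull(max(cs,key=cv2.contourArea))[:,0]
for p in [(465,247),(452,253),(295,193),(310,262),(270,231),(330,217),(301,218),(155,250),(440,262),(350,240),(390,290)]: print(p,im[p[1],p[0]],hsv[p[1],p[0]])
E
python3 m.py
```

```text
(465, 247) [162 150 148] [116  22 162]
(452, 253) [68 76 84] [15 49 84]
(295, 193) [120 163 211] [ 14 110 211]
(310, 262) [106 143 186] [ 14 110 186]
(270, 231) [164 151 150] [118  22 164]
(330, 217) [163 151 149] [116  22 163]
(301, 218) [164 152 150] [116  22 164]
(155, 250) [243 240 238] [108   5 243]
(440, 262) [45 61 89] [ 11 126  89]
(350, 240) [211 207 205] [110   7 211]
(390, 290) [114 117 120] [ 15  13 120]
```

```bash
cat >> m.py <<'E'
def circ(mask,box,z,nm):
    P=onplane(d,blob(mask,box),z)[:,:2]*1000; (c,r)=cv2.minEnclosingCircle(P.astype(np.float32)); e=cv2.fitEllipse(P.astype(np.float32))
    print(nm,'circle',np.round(c,1),round(r,1),'ell',np.round(e[0],1),np.round(e[1],1)); return np.array(e[0])
def rect(mask,box,z,nm):
    P=onplane(d,blob(mask,box),z)[:,:2]*1000; e=cv2.minAreaRect(P.astype(np.float32))
    print(nm,'rect',np.round(e[0],1),np.round(e[1],1),round(e[2],1)); return np.array(e[0])
H,S,V=[hsv[...,i].astype(int) for i in range(3)]
cap=(((H>104)&(H<132)&(S>13)&(V>105)&(V<200))*255).astype(np.uint8)
wh=((V>165)&(S<40))*255; wh=wh.astype(np.uint8)
cork=(((H>5)&(H<22)&(S>60)&(V>95))*255).astype(np.uint8)
E
cat > m1.py <<'E'
from m import *
circ(cap,(450,230,485,262),.134,'jar'); circ(((V>150)&(S<20)|(cap>0)&False).astype(np.uint8)*255,(438,232,476,275),.068,'cellar')
a=rect(cork,(270,170,320,212),.032,'square'); b=circ(cork,(285,240,335,290),.032,'round')
print('dist',np.linalg.norm(a-b),'ang',np.degrees(np.arctan2(*(a-b)[::-1])),'mid',(a+b)/2)
circ(cap,(255,215,285,247),.094,'jarL'); circ(cap,(316,203,345,233),.094,'jarR'); circ(((cap>0)|(V<0)).astype(np.uint8)*255,(290,205,315,228),.121,'mill')
circ(((V>150)&(S<60)).astype(np.uint8)*255,(235,165,370,292),.028,'turntable')
rect(((V>170)&(S<40)).astype(np.uint8)*255,(105,185,205,318),.010,'tray')
s=pickle.load(open('side0.pkl','rb'))
v=cv2.resize(im[165:295,240:370],(520,520),interpolation=cv2.INTER_CUBIC);
E
python3 m1.py | tail -n +12
```

```text
jar circle [ 508.3 -332. ] 21.2 ell [ 508.1 -332.2] [40.1 42.7]
cellar circle [ 507.1 -330.9] 32.7 ell [ 507.4 -330.5] [62.5 65. ]
square rect [642.3  26.1] [67.6 66.3] 14.1
round circle [487.7 -11.6] 42.2 ell [487.6 -12. ] [82.9 84.1]
dist 159.3239535397929 ang 13.816749087976644 mid [564.94032288   7.04757404]
jarL circle [548.1  72.8] 21.4 ell [548.3  72.5] [41.6 42.6]
jarR circle [577.5 -54.5] 21.5 ell [577.7 -54.4] [41.8 42.6]
mill circle [564.4   6. ] 4.0 ell [564.4   6.3] [7.2 8.7]
turntable circle [565.3   7.4] 130.1 ell [565.4   7.3] [258.8 259.6]
tray rect [511.3 344.2] [238.1 151.8] 11.5
```

Emit:
send_rows --increments '[{"gripper": -1,"linear": [0.018,-0.05,0],"delta_rot": [0,0,-0.15]},{"gripper": -1,"linear": [0.035,-0.1,0],"delta_rot": [0,0,-0.3]},{"gripper": -1,"linear": [0.053,-0.145,0],"delta_rot": [0,0,-0.45]},{"gripper": -1,"linear": [0.07,-0.19,0],"delta_rot": [0,0,-0.6]},{"gripper": -1,"linear": [0.087,-0.235,0],"delta_rot": [0,0,-0.75]},{"gripper": -1,"linear": [0.105,-0.28,0],"delta_rot": [0,0,-0.9]},{"gripper": -1,"linear": [0.122,-0.325,0],"delta_rot": [0,0,-1.05]},{"gripper": -1,"linear": [0.14,-0.37,0],"delta_rot": [0,0,-1.2]}]' --newtons 30

```text
clock: 0.9
position: [0.3653, 0.1572, 0.2312]
ee_rot: [0.0, 0.72, 0.694, 0.0]
contact_force: [0.9, -0.2, 0.1]
width: 0.0853
gripper_force: 0.0
```

Emit:
send_rows --increments '[{"gripper": -1,"linear": [0.018,-0.045,0],"delta_rot": [0,0,-0.14]},{"gripper": -1,"linear": [0.035,-0.09,0],"delta_rot": [0,0,-0.29]},{"gripper": -1,"linear": [0.053,-0.135,0],"delta_rot": [0,0,-0.44]},{"gripper": -1,"linear": [0.07,-0.18,0],"delta_rot": [0,0,-0.59]},{"gripper": -1,"linear": [0.087,-0.225,0],"delta_rot": [0,0,-0.74]},{"gripper": -1,"linear": [0.105,-0.27,0],"delta_rot": [0,0,-0.89]},{"gripper": -1,"linear": [0.122,-0.315,0],"delta_rot": [0,0,-1.04]},{"gripper": -1,"linear": [0.13,-0.36,0],"delta_rot": [0,0,-1.19]}]'

```text
clock: 1.7
position: [0.4963, -0.2031, 0.2308]
ee_rot: [-0.0, 0.985, 0.17, 0.0]
contact_force: [0.2, 0.5, -0.0]
width: 0.0856
gripper_force: 0.0
```

Emit:
send_rows --increments '[{"gripper": -1,"linear": [0.013,-0.045,0],"delta_rot": [0,0,-0.104]},{"gripper": -1,"linear": [0.013,-0.09,0],"delta_rot": [0,0,-0.104]},{"gripper": -1,"linear": [0.013,-0.131,0],"delta_rot": [0,0,-0.104]},{"gripper": -1,"linear": [0.013,-0.131,0],"delta_rot": [0,0,-0.104]},{"gripper": -1,"linear": [0.013,-0.131,0],"delta_rot": [0,0,-0.104]}]'

```text
clock: 2.2
position: [0.5079, -0.3324, 0.2303]
ee_rot: [-0.001, 0.993, 0.121, -0.001]
contact_force: [1.1, 0.7, -0.0]
width: 0.0855
gripper_force: 0.0
```

Emit:
send_rows --increments '[{"gripper": -1,"linear": [0,0,-0.04],"delta_rot": [0,0,0]},{"gripper": -1,"linear": [0,0,-0.08],"delta_rot": [0,0,0]},{"gripper": -1,"linear": [0,0,-0.115],"delta_rot": [0,0,0]},{"gripper": -1,"linear": [0,0,-0.14],"delta_rot": [0,0,0]},{"gripper": -1,"linear": [0,0,-0.147],"delta_rot": [0,0,0]},{"gripper": -0.4,"linear": [0,0,-0.147],"delta_rot": [0,0,0]},{"gripper": -0.2,"linear": [0,0,-0.147],"delta_rot": [0,0,0]},{"gripper": -0.1,"linear": [0,0,-0.147],"delta_rot": [0,0,0]}]' --newtons 25

```text
clock: 3.0
position: [0.5095, -0.3325, 0.0863]
ee_rot: [0.001, 0.992, 0.122, 0.001]
contact_force: [-0.1, 0.5, 0.3]
width: 0.0473
gripper_force: 0.0
```

Emit:
send_rows --increments '[{"gripper": 0.0,"linear": [0,0,0],"delta_rot": [0,0,0]},{"gripper": 0.1,"linear": [0,0,0],"delta_rot": [0,0,0]},{"gripper": 0.2,"linear": [0,0,0],"delta_rot": [0,0,0]},{"gripper": 0.5,"linear": [0,0,0],"delta_rot": [0,0,0]},{"gripper": 0.5,"linear": [0,0,0],"delta_rot": [0,0,0]}]'

```text
clock: 3.5
position: [0.5094, -0.3324, 0.0863]
ee_rot: [0.001, 0.993, 0.122, 0.001]
contact_force: [-0.2, 0.6, 6.1]
width: 0.0434
gripper_force: 25.6
```

Run:
```python
from h import *
b=grab('side')['pixels'][210:350,320:460]; cv2.imwrite('pics/g1.png',cv2.resize(b,(420,420),interpolation=cv2.INTER_CUBIC)); s=get_state(); print(s['position'],s['width'],s['gripper_force'],s['contact_force'])
```

```text
[ 0.50942217 -0.33242477  0.0862553 ] 0.04324207216975246 25.589133203029633 [0.61707756 2.22297852 6.91976096]
```

View pics/g1.png

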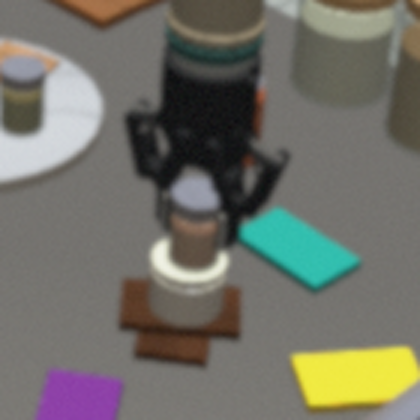

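The jar is between the pads, and the width is 43 mm at 25 N. I'll lift it and carry it over the square mat.

Emit:
send_rows --increments '[{"gripper": 0.5,"linear": [0,0,0.005],"delta_rot": [0,0,0]},{"gripper": 0.5,"linear": [0,0,0.02],"delta_rot": [0,0,0]},{"gripper": 0.5,"linear": [0,0,0.05],"delta_rot": [0,0,0]},{"gripper": 0.5,"linear": [0,0,0.09],"delta_rot": [0,0,0]},{"gripper": 0.5,"linear": [0,0.01,0.12],"delta_rot": [0,0,0]},{"gripper": 0.5,"linear": [0.01,0.04,0.13],"delta_rot": [0,0,0]},{"gripper": 0.5,"linear": [0.025,0.08,0.13],"delta_rot": [0,0,0]},{"gripper": 0.5,"linear": [0.04,0.12,0.13],"delta_rot": [0,0,0]}]'

```text
clock: 4.35
position: [0.5486, -0.2114, 0.2152]
ee_rot: [0.0, 0.993, 0.121, 0.001]
contact_force: [1.1, -0.8, -2.3]
width: 0.0434
gripper_force: 25.9
```

Emit:
send_rows --increments '[{"gripper": 0.5,"linear": [0.015,0.04,0],"delta_rot": [0,0,0]},{"gripper": 0.5,"linear": [0.03,0.08,0],"delta_rot": [0,0,0]},{"gripper": 0.5,"linear": [0.045,0.12,0],"delta_rot": [0,0,0]},{"gripper": 0.5,"linear": [0.06,0.16,0],"delta_rot": [0,0,0]},{"gripper": 0.5,"linear": [0.075,0.195,0],"delta_rot": [0,0,0]},{"gripper": 0.5,"linear": [0.085,0.22,0],"delta_rot": [0,0,0]},{"gripper": 0.5,"linear": [0.092,0.236,0],"delta_rot": [0,0,0]},{"gripper": 0.5,"linear": [0.0935,0.2387,0],"delta_rot": [0,0,0]}]'

```text
clock: 5.15
position: [0.6423, 0.0282, 0.214]
ee_rot: [-0.0, 0.992, 0.123, -0.0]
contact_force: [-0.2, 0.7, -0.7]
width: 0.0432
gripper_force: 25.9
```

Emit:
send_rows --increments '[{"gripper": 0.5,"linear": [0,0,-0.03],"delta_rot": [0,0,0]},{"gripper": 0.5,"linear": [0,0,-0.06],"delta_rot": [0,0,0]},{"gripper": 0.5,"linear": [0,0,-0.08],"delta_rot": [0,0,0]},{"gripper": 0.5,"linear": [0,0,-0.08],"delta_rot": [0,0,0]},{"gripper": 0.5,"linear": [0,0,-0.08],"delta_rot": [0,0,0]}]'

```text
clock: 5.65
position: [0.6419, 0.0254, 0.1346]
ee_rot: [0.0, 0.993, 0.121, -0.0]
contact_force: [-0.2, 0.2, -0.6]
width: 0.0434
gripper_force: 25.9
```

Run:
```python
from h import *
import pickle
b=grab('side');pickle.dump(b,open('s1.pkl','wb')); b=b['pixels'][140:280,240:380]; cv2.imwrite('pics/g2.png',cv2.resize(b,(560,560),interpolation=cv2.INTER_CUBIC)); s=get_state(); print(s['position'],s['width'],s['gripper_force'],s['contact_force'])
```

```text
[0.64266157 0.02559676 0.13558265] 0.043614508273868174 25.856981500983238 [ 0.41320936  0.34617194 -1.81328566]
```

View pics/g2.png

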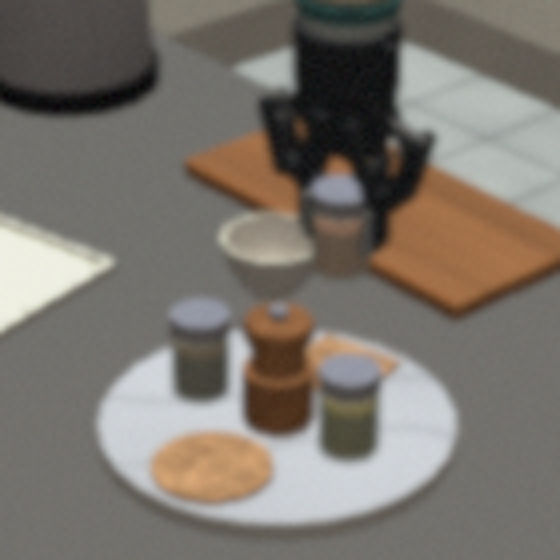

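The jar hangs upright in the grip behind the turntable row, above the square mat at crop pixel (350,355). I'll lower it now.

Emit:
send_rows --increments '[{"gripper": 0.5,"linear": [0.0005,0.0007,-0.03],"delta_rot": [0,0,0]},{"gripper": 0.5,"linear": [0.0005,0.0007,-0.055],"delta_rot": [0,0,0]},{"gripper": 0.5,"linear": [0.0005,0.0007,-0.07],"delta_rot": [0,0,0]},{"gripper": 0.5,"linear": [0.0005,0.0007,-0.078],"delta_rot": [0,0,0]},{"gripper": 0.5,"linear": [0.0005,0.0007,-0.08],"delta_rot": [0,0,0]},{"gripper": 0.5,"linear": [0.0005,0.0007,-0.08],"delta_rot": [0,0,0]}]'

```text
clock: 6.3
position: [0.6433, 0.0272, 0.0555]
ee_rot: [0.0, 0.993, 0.122, 0.001]
contact_force: [-0.2, -0.0, -1.6]
width: 0.0434
gripper_force: 25.9
```

Emit:
send_rows --increments '[{"gripper": 0.5,"linear": [0,0,-0.001],"delta_rot": [0,0,0]},{"gripper": 0.5,"linear": [0,0,-0.002],"delta_rot": [0,0,0]},{"gripper": 0.5,"linear": [0,0,-0.0025],"delta_rot": [0,0,0]},{"gripper": 0.5,"linear": [0,0,-0.003],"delta_rot": [0,0,0]}]'

```text
clock: 6.7
position: [0.6425, 0.0274, 0.0516]
ee_rot: [0.0, 0.993, 0.122, 0.0]
contact_force: [0.1, 0.9, -1.1]
width: 0.0434
gripper_force: 25.9
```

Emit:
send_rows --increments '[{"gripper": 0.5,"linear": [0,0,-0.0005],"delta_rot": [0,0,0]},{"gripper": 0.5,"linear": [0,0,-0.001],"delta_rot": [0,0,0]},{"gripper": 0.5,"linear": [0,0,-0.001],"delta_rot": [0,0,0]}]'

```text
clock: 7.0
position: [0.6424, 0.0274, 0.0504]
ee_rot: [0.0, 0.993, 0.122, 0.0]
contact_force: [-0.3, 0.3, 0.1]
width: 0.0433
gripper_force: 25.9
```

Emit:
send_rows --increments '[{"gripper": 0.5,"linear": [0,0,-0.0005],"delta_rot": [0,0,0]},{"gripper": 0.5,"linear": [0,0,-0.001],"delta_rot": [0,0,0]},{"gripper": 0.5,"linear": [0,0,-0.001],"delta_rot": [0,0,0]}]'

```text
clock: 7.3
position: [0.6424, 0.0275, 0.0503]
ee_rot: [0.0, 0.993, 0.122, 0.0]
contact_force: [-2.8, -0.0, 5.6]
width: 0.043
gripper_force: 26.4
```

Emit:
send_rows --increments '[{"gripper": 0.5,"linear": [0,0,0.0007],"delta_rot": [0,0,0]},{"gripper": 0.0,"linear": [0,0,0.0007],"delta_rot": [0,0,0]},{"gripper": -0.2,"linear": [0,0,0.0007],"delta_rot": [0,0,0]},{"gripper": -0.5,"linear": [0,0,0.0007],"delta_rot": [0,0,0]},{"gripper": -0.6,"linear": [0,0,0.001],"delta_rot": [0,0,0]},{"gripper": -0.6,"linear": [0,0,0.03],"delta_rot": [0,0,0]},{"gripper": -0.6,"linear": [0,0,0.075],"delta_rot": [0,0,0]},{"gripper": -0.8,"linear": [0,0,0.12],"delta_rot": [0,0,0]}]'

```text
clock: 8.1
position: [0.6419, 0.0274, 0.1697]
ee_rot: [-0.0, 0.993, 0.122, -0.001]
contact_force: [1.1, 0.3, 0.4]
width: 0.0768
gripper_force: 0.0
```

Emit:
send_rows --increments '[{"gripper": -1,"linear": [-0.017,-0.045,0.02],"delta_rot": [0,0,0]},{"gripper": -1,"linear": [-0.034,-0.09,0.02],"delta_rot": [0,0,0]},{"gripper": -1,"linear": [-0.051,-0.135,0.02],"delta_rot": [0,0,0]},{"gripper": -1,"linear": [-0.068,-0.18,0.02],"delta_rot": [0,0,0]},{"gripper": -1,"linear": [-0.085,-0.225,0.02],"delta_rot": [0,0,0]},{"gripper": -1,"linear": [-0.102,-0.27,0],"delta_rot": [0,0,0]},{"gripper": -1,"linear": [-0.119,-0.315,-0.02],"delta_rot": [0,0,0]},{"gripper": -1,"linear": [-0.1355,-0.358,-0.03],"delta_rot": [0,0,0]}]'

```text
clock: 8.9
position: [0.506, -0.3305, 0.1383]
ee_rot: [-0.001, 0.993, 0.122, -0.0]
contact_force: [0.4, 0.0, -1.0]
width: 0.0852
gripper_force: 0.0
```

```bash
python3 - <<'E'
from h import *
import pickle
for n in ('top','side'): pickle.dump(grab(n),open(n+'1.pkl','wb'))
s=get_state(); print(s['position'],s['width'],s['gripper_force'],s['contact_force'])
E
sed -i "s/^d=pickle.*top0.*im=/import sys\nd=pickle.load(open(sys.argv[1] if len(sys.argv)>1 else 'top0.pkl','rb')); im=/; /^for p in \[(465/d" m.py
python3 - top1.pkl <<'E'
from m import *
circ(cap,(280,160,315,205),.098,'jar'); circ(cap,(255,215,285,247),.094,'jarL'); circ(cap,(316,203,345,233),.094,'jarR')
circ(((V>150)&(S<20)).astype(np.uint8)*255,(438,232,476,275),.068,'cellar')
cv2.imwrite('pics/t1.png',cv2.resize(im[150:310,230:500],(800,474)))
E
```

```text
[ 0.50431596 -0.33471726  0.13745779] 0.08527703824530564 0.0 [1.04485241 0.34248039 0.21411909]
jar circle [641.4  26.8] 21.5 ell [641.3  26.7] [37.8 43.6]
jarL circle [548.3  72.5] 21.4 ell [548.2  72.7] [42.1 42.4]
jarR circle [577.7 -54.4] 21.6 ell [577.6 -54.6] [41.7 42.9]
cellar circle [ 505.3 -331. ] 30.3 ell [ 499.7 -333. ] [39.5 60.4]
```

View pics/t1.png

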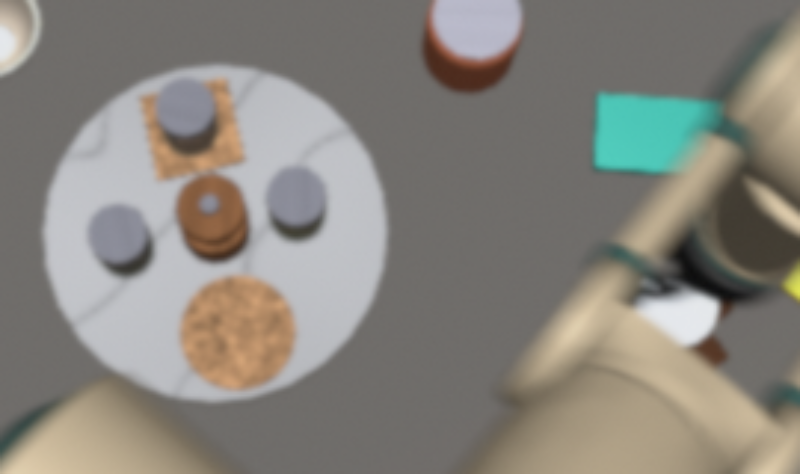

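The jar stands upright in the middle of the square mat (crop (187,105)), and the row is unmoved. Next is the cellar.

Emit:
send_rows --increments '[{"gripper": -1,"linear": [0.0005,0,-0.03],"delta_rot": [0,0,0]},{"gripper": -1,"linear": [0.0005,0,-0.06],"delta_rot": [0,0,0]},{"gripper": -1,"linear": [0.0005,0,-0.09],"delta_rot": [0,0,0]},{"gripper": -1,"linear": [0.0005,0,-0.11],"delta_rot": [0,0,0]},{"gripper": -1,"linear": [0.0005,0,-0.117],"delta_rot": [0,0,0]},{"gripper": -0.8,"linear": [0.0005,0,-0.117],"delta_rot": [0,0,0]},{"gripper": -0.65,"linear": [0.0005,0,-0.117],"delta_rot": [0,0,0]},{"gripper": -0.6,"linear": [0.0005,0,-0.117],"delta_rot": [0,0,0]}]' --newtons 30

```text
clock: 9.8
position: [0.5089, -0.3301, 0.0241]
ee_rot: [0.001, 0.993, 0.122, 0.001]
contact_force: [0.5, 0.5, 0.2]
width: 0.0685
gripper_force: 0.0
```

Emit:
send_rows --increments '[{"gripper": -0.55,"linear": [0,0,0],"delta_rot": [0,0,0]},{"gripper": -0.5,"linear": [0,0,0],"delta_rot": [0,0,0]},{"gripper": -0.4,"linear": [0,0,0],"delta_rot": [0,0,0]},{"gripper": -0.1,"linear": [0,0,0],"delta_rot": [0,0,0]},{"gripper": 0.1,"linear": [0,0,0],"delta_rot": [0,0,0]},{"gripper": 0.1,"linear": [0,0,0],"delta_rot": [0,0,0]}]'

```text
clock: 10.4
position: [0.5082, -0.3298, 0.0235]
ee_rot: [0.001, 0.993, 0.122, 0.0]
contact_force: [-1.3, -0.4, 5.6]
width: 0.0615
gripper_force: 32.8
```

Emit:
send_rows --increments '[{"gripper": 0.1,"linear": [0,0,0.005],"delta_rot": [0,0,0]},{"gripper": 0.1,"linear": [0,0,0.02],"delta_rot": [0,0,0]},{"gripper": 0.1,"linear": [0,0,0.05],"delta_rot": [0,0,0]},{"gripper": 0.1,"linear": [0,0.01,0.09],"delta_rot": [0,0,0]},{"gripper": 0.1,"linear": [0,0.04,0.115],"delta_rot": [0,0,0]},{"gripper": 0.1,"linear": [0,0.08,0.12],"delta_rot": [0,0,0]},{"gripper": 0.1,"linear": [-0.005,0.12,0.12],"delta_rot": [0,0,0]},{"gripper": 0.1,"linear": [-0.01,0.16,0.12],"delta_rot": [0,0,0]}]'

```text
clock: 11.2
position: [0.4973, -0.168, 0.1427]
ee_rot: [-0.0, 0.993, 0.122, 0.0]
contact_force: [0.6, 1.0, -1.9]
width: 0.0614
gripper_force: 33.3
```

Emit:
send_rows --increments '[{"gripper": 0.1,"linear": [-0.005,0.04,0],"delta_rot": [0,0,0]},{"gripper": 0.1,"linear": [-0.01,0.08,0],"delta_rot": [0,0,0]},{"gripper": 0.1,"linear": [-0.01,0.12,0],"delta_rot": [0,0,0]},{"gripper": 0.1,"linear": [-0.01,0.145,0],"delta_rot": [0,0,0]},{"gripper": 0.1,"linear": [-0.01,0.158,-0.01],"delta_rot": [0,0,0]},{"gripper": 0.1,"linear": [-0.01,0.1584,-0.04],"delta_rot": [0,0,0]},{"gripper": 0.1,"linear": [-0.01,0.1584,-0.06],"delta_rot": [0,0,0]},{"gripper": 0.1,"linear": [-0.01,0.1584,-0.06],"delta_rot": [0,0,0]}]'

```text
clock: 12.0
position: [0.485, -0.011, 0.0795]
ee_rot: [-0.001, 0.993, 0.122, -0.004]
contact_force: [-0.3, -0.0, -1.2]
width: 0.0613
gripper_force: 33.5
```

Run:
```python
from h import *
import pickle
P=[]
for i in range(4):
    d=grab('side'); P.append(get_state()['position'])
print(np.mean(P,0)); pickle.dump(d,open('s2.pkl','wb'))
cv2.imwrite('pics/g3.png',cv2.resize(d['pixels'][160:290,240:370],(520,520),interpolation=cv2.INTER_CUBIC))
d=grab('top'); pickle.dump(d,open('top2.pkl','wb'));
```

```text
[ 0.48784861 -0.01153517  0.08233773]
```

View pics/g3.png

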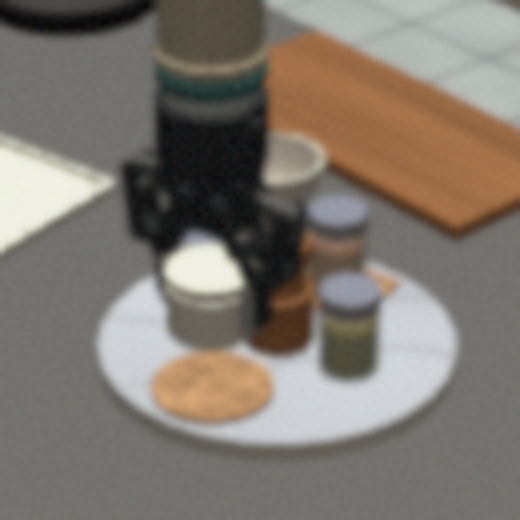

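The cellar hangs upright above the round mat, which is at crop pixel (212,385). I'll lower it.

Emit:
send_rows --increments '[{"gripper": 0.1,"linear": [-0.0003,-0.0003,-0.015],"delta_rot": [0,0,0]},{"gripper": 0.1,"linear": [-0.0003,-0.0003,-0.03],"delta_rot": [0,0,0]},{"gripper": 0.1,"linear": [-0.0003,-0.0003,-0.039],"delta_rot": [0,0,0]},{"gripper": 0.1,"linear": [-0.0003,-0.0003,-0.043],"delta_rot": [0,0,0]},{"gripper": 0.1,"linear": [-0.0003,-0.0003,-0.044],"delta_rot": [0,0,0]},{"gripper": 0.1,"linear": [-0.0003,-0.0003,-0.045],"delta_rot": [0,0,0]},{"gripper": 0.1,"linear": [-0.0003,-0.0003,-0.0455],"delta_rot": [0,0,0]},{"gripper": 0.1,"linear": [-0.0003,-0.0003,-0.0455],"delta_rot": [0,0,0]}]'

```text
clock: 13.05
position: [0.4879, -0.0114, 0.0375]
ee_rot: [0.0, 0.993, 0.122, 0.0]
contact_force: [-1.0, -0.5, -1.9]
width: 0.0613
gripper_force: 33.5
```

Emit:
send_rows --increments '[{"gripper": 0.1,"linear": [0,0,-0.0005],"delta_rot": [0,0,0]},{"gripper": 0.1,"linear": [0,0,-0.001],"delta_rot": [0,0,0]},{"gripper": 0.1,"linear": [0,0,-0.001],"delta_rot": [0,0,0]}]'

```text
clock: 13.35
position: [0.4875, -0.0113, 0.0361]
ee_rot: [0.0, 0.993, 0.122, -0.0]
contact_force: [-0.5, -0.2, -1.6]
width: 0.0615
gripper_force: 33.5
```

Emit:
send_rows --increments '[{"gripper": 0.1,"linear": [0,0,-0.0005],"delta_rot": [0,0,0]},{"gripper": 0.1,"linear": [0,0,-0.001],"delta_rot": [0,0,0]},{"gripper": 0.1,"linear": [0,0,-0.001],"delta_rot": [0,0,0]}]'

```text
clock: 13.65
position: [0.4876, -0.0114, 0.0356]
ee_rot: [0.0, 0.993, 0.122, 0.0]
contact_force: [-1.6, -0.2, 4.3]
width: 0.0614
gripper_force: 34.0
```

Emit:
send_rows --increments '[{"gripper": 0.1,"linear": [0,0,-0.0005],"delta_rot": [0,0,0]},{"gripper": 0.1,"linear": [0,0,-0.0005],"delta_rot": [0,0,0]}]'

```text
clock: 13.85
position: [0.4876, -0.0114, 0.0355]
ee_rot: [0.0, 0.993, 0.122, 0.0]
contact_force: [-2.4, 0.4, 8.8]
width: 0.0614
gripper_force: 34.5
```

Emit:
send_rows --increments '[{"gripper": 0.1,"linear": [0,0,0.001],"delta_rot": [0,0,0]},{"gripper": -0.5,"linear": [0,0,0.001],"delta_rot": [0,0,0]},{"gripper": -0.7,"linear": [0,0,0.001],"delta_rot": [0,0,0]},{"gripper": -1,"linear": [0,0,0.001],"delta_rot": [0,0,0]},{"gripper": -1,"linear": [0,0,0.003],"delta_rot": [0,0,0]},{"gripper": -1,"linear": [0,0,0.03],"delta_rot": [0,0,0]},{"gripper": -1,"linear": [0,0,0.075],"delta_rot": [0,0,0]},{"gripper": -1,"linear": [-0.02,0,0.12],"delta_rot": [0,0,0]}]'

```text
clock: 14.65
position: [0.4695, -0.0117, 0.1559]
ee_rot: [0.0, 0.993, 0.122, 0.001]
contact_force: [1.6, -0.4, 1.3]
width: 0.0855
gripper_force: 0.0
```

Emit:
send_rows --increments '[{"gripper": -1,"linear": [-0.05,0,0.03],"delta_rot": [0,0,0]},{"gripper": -1,"linear": [-0.1,0,0.05],"delta_rot": [0,0,0]},{"gripper": -1,"linear": [-0.13,0,0.05],"delta_rot": [0,0,0]}]'

```text
clock: 14.95
position: [0.3369, -0.0115, 0.2066]
ee_rot: [0.001, 0.992, 0.122, 0.002]
contact_force: [-0.6, -0.1, 0.5]
width: 0.0856
gripper_force: 0.0
```

```bash
python3 - <<'E'
from h import *
import pickle
for n in ('top','side'): d=grab(n); pickle.dump(d,open(n+'3.pkl','wb')); 
print(get_state()['position'])
E
cat > coast.py <<'E'
from m import *
# extent lines in top: brown mask of pile
br=(((H<25)|(H>170))&(S>60)&(V<140)).astype(np.uint8)*255
m=np.zeros_like(br); m[225:290,420:485]=br[225:290,420:485]
P=onplane(d,max(cv2.findContours(m,cv2.RETR_EXTERNAL,cv2.CHAIN_APPROX_NONE)[0],key=cv2.contourArea)[:,0],.02)[:,:2]*1000
print(cv2.minAreaRect(P.astype(np.float32)))
E
python3 coast.py top3.pkl; python3 - top3.pkl <<'E'
from m import *
circ(((V>150)&(S<25)).astype(np.uint8)*255,(285,240,335,290),.080,'cellar'); circ(cap,(280,160,315,205),.098,'jar')
a=im[215:305,410:500]; b=pickle.load(open('side3.pkl','rb'))['pixels'][260:350,340:430]; c=pickle.load(open('side3.pkl','rb'))['pixels'][170:290,240:360]
r=lambda x:cv2.resize(x,(400,400),interpolation=cv2.INTER_CUBIC)
cv2.imwrite('pics/c3.png',np.hstack([r(a),r(c)]))
E
```

```text
[ 0.33235843 -0.01055548  0.20513601]
((500.9014892578125, -330.114990234375), (99.9123306274414, 100.06535339355469), 39.67278289794922)
cellar circle [485.  -13.1] 67.0 ell [486.7  -9.1] [108.4 156. ]
jar circle [641.5  27.6] 21.6 ell [641.3  26.8] [37.5 43.6]
```

View pics/c3.png

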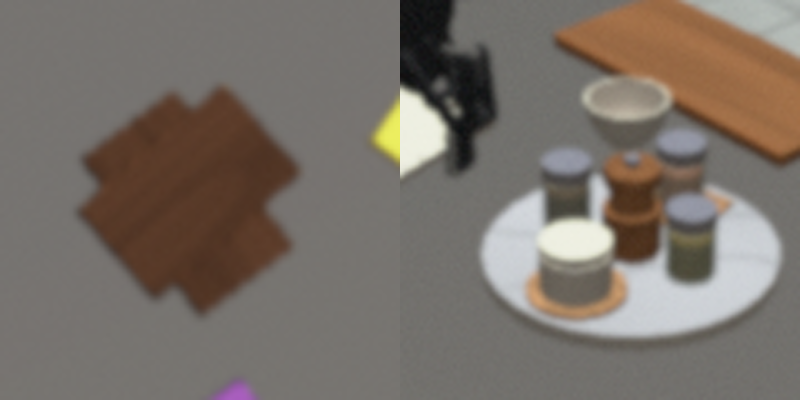

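The cellar stands on the round mat (crop (575,270)). The two crossed plates are clear in the left crop, the upper one running from (118,257) to (261,128).

```bash
cat >> coast.py <<'E'
cnt=max(cv2.findContours(m,cv2.RETR_EXTERNAL,cv2.CHAIN_APPROX_NONE)[0],key=cv2.contourArea)[:,0]
def plate(z,ang,nm):
    Q=onplane(d,cnt,z)[:,:2]*1000; c0=np.array([501.,-330.])
    for _ in range(4):
        t=np.radians(ang); u=np.array([np.cos(t),np.sin(t)]); v=np.array([-u[1],u[0]])
        a=(Q-c0)@u; b=(Q-c0)@v; angs=[];mid=[];lens=[]
        for s in(1,-1):
            k=(abs(s*a-49)<6)&(abs(b)<24)
            f=cv2.fitLine(np.c_[a[k],b[k]].astype(np.float32),cv2.DIST_HUBER,0,.01,.01).ravel()
            angs.append(np.degrees(np.arctan(-f[0]/f[1]))); mid.append(np.mean(a[k]))
        w=[]
        for s in(1,-1):
            k=(abs(s*b-29)<5)&(abs(a)>37)&(abs(a)<46); w.append(np.mean(b[k]))
        ang+=np.mean(angs)
        c0=c0+u*np.mean(mid)+v*np.mean(w)
    print(nm,np.round(c0,1),round(ang,1),'len',mid[0]-mid[1],'wid',w[0]-w[1],angs)
plate(.0195,-49,'upper'); plate(.0095,41,'lower')
E
python3 coast.py top3.pkl
```

```text
((500.9014892578125, -330.114990234375), (99.9123306274414, 100.06535339355469), 39.67278289794922)
upper [ 503.9 -328. ] -49.4 len 98.0907745065588 wid 57.45846756431952 [np.float32(-0.8843498), np.float32(0.88436353)]
lower [ 499.8 -328.8] 37.0 len 97.29993619717774 wid 58.17672373829548 [np.float32(0.24149927), np.float32(-0.24151294)]
```

```bash
python3 - top3.pkl <<'E'
from m import *
w=((V>170)&(S<40)).astype(np.uint8)*255
c=blob(w,(105,185,205,318)); P=onplane(d,c,.010)[:,:2]*1000; e=cv2.minAreaRect(P.astype(np.float32)); print(e)
E
```

```text
((511.20831298828125, 344.19927978515625), (237.79103088378906, 151.6173858642578), 11.559887886047363)
```

```bash
python3 - top3.pkl <<'E'
from m import *
w=((V>170)&(S<40)).astype(np.uint8)*255
c=blob(w,(105,185,205,318)); q=cv2.approxPolyDP(c.reshape(-1,1,2),6,True)[:,0]; print(q)
W=onplane(d,q,.01)[:,:2]*1000; print(W.round(1))
for i in range(len(W)):
    e=W[(i+1)%len(W)]-W[i]; print(np.hypot(*e).round(1),np.degrees(np.arctan2(e[1],e[0])).round(1))
P=onplane(d,c,.010)[:,:2]*1000; print(cv2.boxPoints(cv2.minAreaRect(P.astype(np.float32))).round(1))
E
```

```text
[[179 195]
 [193 294]
 [129 306]
 [117 208]]
[[641.  295.1]
 [413.3 248.5]
 [382.8 393.8]
 [608.6 440.5]]
232.4 -168.4
148.5 101.9
230.6 11.7
148.9 -77.4
[[379.5 394.6]
 [409.9 246.1]
 [642.9 293.8]
 [612.5 442.3]]
```

Emit:
send_rows --increments '[{"gripper": -1,"linear": [0.02,-0.04,0],"delta_rot": [0,0,-0.14]},{"gripper": -1,"linear": [0.04,-0.08,0],"delta_rot": [0,0,-0.28]},{"gripper": -1,"linear": [0.06,-0.12,0],"delta_rot": [0,0,-0.42]},{"gripper": -1,"linear": [0.085,-0.16,0],"delta_rot": [0,0,-0.56]},{"gripper": -1,"linear": [0.105,-0.2,0],"delta_rot": [0,0,-0.7]},{"gripper": -1,"linear": [0.125,-0.24,0],"delta_rot": [0,0,-0.84]},{"gripper": -1,"linear": [0.145,-0.28,-0.02],"delta_rot": [0,0,-0.97]},{"gripper": -1,"linear": [0.1664,-0.3166,-0.04],"delta_rot": [0,0,-1.1065]}]'

```text
clock: 15.85
position: [0.5055, -0.3307, 0.1641]
ee_rot: [0.0, 0.907, -0.421, 0.001]
contact_force: [0.6, -0.7, -0.1]
width: 0.0856
gripper_force: 0.0
```

Emit:
send_rows --increments '[{"gripper": -0.9,"linear": [0,0,-0.03],"delta_rot": [0,0,0]},{"gripper": -0.8,"linear": [0,0,-0.06],"delta_rot": [0,0,0]},{"gripper": -0.75,"linear": [0,0,-0.08],"delta_rot": [0,0,0]},{"gripper": -0.75,"linear": [0,0,-0.1],"delta_rot": [0,0,0]},{"gripper": -0.75,"linear": [0,0,-0.12],"delta_rot": [0,0,0]},{"gripper": -0.75,"linear": [0,0,-0.12],"delta_rot": [0,0,0]},{"gripper": -0.75,"linear": [0,0,-0.12],"delta_rot": [0,0,0]}]'

```text
clock: 16.55
position: [0.5043, -0.3281, 0.0442]
ee_rot: [-0.0, 0.909, -0.418, -0.0]
contact_force: [-0.2, -0.3, 0.2]
width: 0.0746
gripper_force: 0.0
```

```bash
cat > st.py <<'E'
from h import *
import pickle
P=[];F=[]
for i in range(5):
    d=grab('side'); s=get_state(); P.append(s['position']); F.append(s['contact_force'])
w,x,y,z=s['ee_rot']; print(np.mean(P,0).round(4),np.std(P,0).round(4),np.mean(F,0).round(1),'w',s['width'],'yawY',np.degrees(np.arctan2(1-2*x*x-2*z*z,2*(x*y-w*z))), s['ee_rot'].round(4))
pickle.dump(d,open('sl.pkl','wb'))
E
python3 st.py
python3 - <<'E'
import pickle,cv2
cv2.imwrite('pics/g4.png',cv2.resize(pickle.load(open('sl.pkl','rb'))['pixels'][230:350,320:440],(600,600),interpolation=cv2.INTER_CUBIC))
E
```

```text
[ 0.5048 -0.3286  0.0456] [0.0001 0.0001 0.0003] [0.6 0.1 0.1] w 0.07471908677488974 yawY -139.3702395016384 [ 3.000e-04  9.086e-01 -4.176e-01  1.100e-03]
```

View pics/g4.png

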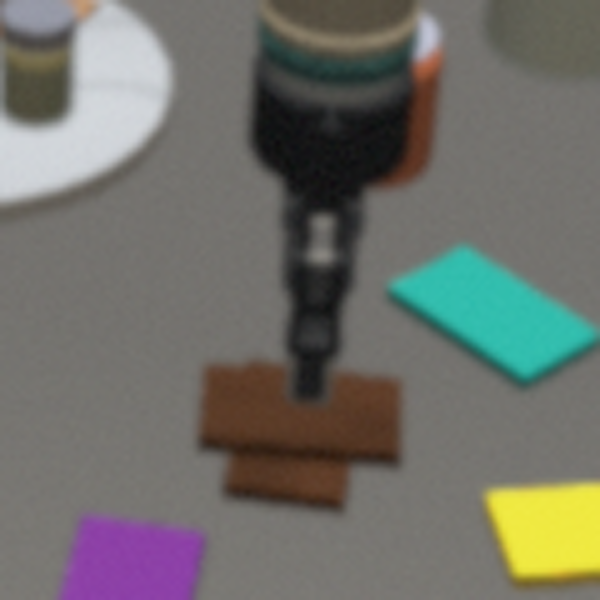

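The gripper is centred over the upper plate, with its finger at crop (310,390) and closing across the plate's width. I'll go down to it.

Emit:
send_rows --increments '[{"gripper": -0.65,"linear": [-0.0005,0.0003,-0.015],"delta_rot": [0,0,0]},{"gripper": -0.63,"linear": [-0.0005,0.0003,-0.025],"delta_rot": [0,0,0]},{"gripper": -0.63,"linear": [-0.0005,0.0003,-0.03],"delta_rot": [0,0,0]},{"gripper": -0.63,"linear": [-0.0005,0.0003,-0.034],"delta_rot": [0,0,0]},{"gripper": -0.63,"linear": [-0.0005,0.0003,-0.036],"delta_rot": [0,0,0]},{"gripper": -0.63,"linear": [-0.0005,0.0003,-0.036],"delta_rot": [0,0,0]}]' --newtons 30

```text
clock: 17.4
position: [0.5035, -0.3277, 0.0085]
ee_rot: [0.0, 0.909, -0.418, -0.0]
contact_force: [-0.3, 0.3, -0.2]
width: 0.0694
gripper_force: 0.0
```

```bash
python3 st.py
```

```text
[ 0.5037 -0.3278  0.0089] [0.     0.     0.0001] [-0.  -0.1  0.2] w 0.06951588744353467 yawY -139.37026156032027 [ 1.000e-04  9.086e-01 -4.176e-01  3.000e-04]
```

No contact yet, so I'll close in small steps.

Emit:
send_rows --increments '[{"gripper": -0.55,"linear": [0,0,0],"delta_rot": [0,0,0]},{"gripper": -0.5,"linear": [0,0,0],"delta_rot": [0,0,0]},{"gripper": -0.45,"linear": [0,0,0],"delta_rot": [0,0,0]},{"gripper": -0.3,"linear": [0,0,0],"delta_rot": [0,0,0]},{"gripper": -0.1,"linear": [0,0,0],"delta_rot": [0,0,0]},{"gripper": 0,"linear": [0,0,0],"delta_rot": [0,0,0]}]'

```text
clock: 18.25
position: [0.5035, -0.3278, 0.009]
ee_rot: [0.0, 0.909, -0.418, 0.0]
contact_force: [-0.4, -0.1, 5.1]
width: 0.0587
gripper_force: 32.7
```

Emit:
send_rows --increments '[{"gripper": 0,"linear": [0,0,0.003],"delta_rot": [0,0,0]},{"gripper": 0,"linear": [0,0,0.01],"delta_rot": [0,0,0]},{"gripper": 0,"linear": [0,0,0.025],"delta_rot": [0,0,0]},{"gripper": 0,"linear": [0,0,0.05],"delta_rot": [0,0,0]},{"gripper": 0,"linear": [0,0,0.05],"delta_rot": [0,0,0]}]'

```text
clock: 18.75
position: [0.5055, -0.3292, 0.0618]
ee_rot: [0.001, 0.909, -0.418, 0.003]
contact_force: [1.5, -0.5, -0.6]
width: 0.0588
gripper_force: 32.5
```

```bash
python3 st.py
python3 - <<'E'
import pickle,cv2
cv2.imwrite('pics/g5.png',cv2.resize(pickle.load(open('sl.pkl','rb'))['pixels'][230:350,320:440],(600,600),interpolation=cv2.INTER_CUBIC))
E
```

```text
[ 0.5034 -0.3275  0.0585] [0.0007 0.0006 0.001 ] [-0.3  0.6 -0.8] w 0.059365707870028255 yawY -139.373248665264 [-3.000e-04  9.086e-01 -4.177e-01 -1.100e-03]
```

View pics/g5.png

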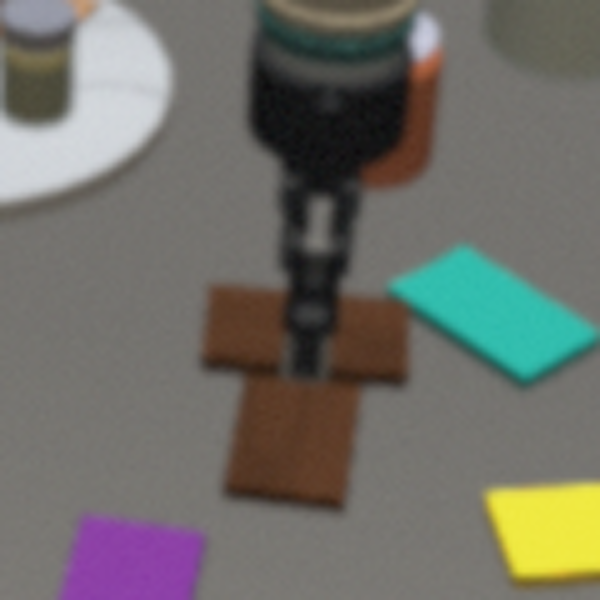

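The upper plate is lifted level and the lower plate stays put at crop (290,440). I'll carry it to the tray.

Emit:
send_rows --increments '[{"gripper": 0,"linear": [0,0,0.03],"delta_rot": [0,0,0]},{"gripper": 0,"linear": [0,0,0.07],"delta_rot": [0,0,0]},{"gripper": 0,"linear": [0,0,0.11],"delta_rot": [0,0,0]},{"gripper": 0,"linear": [0,0.02,0.145],"delta_rot": [0,0,0.05]},{"gripper": 0,"linear": [0.005,0.06,0.16],"delta_rot": [0,0,0.1]},{"gripper": 0,"linear": [0.01,0.105,0.16],"delta_rot": [0,0,0.16]},{"gripper": 0,"linear": [0.015,0.15,0.16],"delta_rot": [0,0,0.23]},{"gripper": 0,"linear": [0.02,0.195,0.16],"delta_rot": [0,0,0.3]}]'

```text
clock: 19.8
position: [0.523, -0.1309, 0.2177]
ee_rot: [-0.0, 0.961, -0.276, -0.001]
contact_force: [0.1, -0.6, -1.4]
width: 0.0588
gripper_force: 32.9
```

Emit:
send_rows --increments '[{"gripper": 0,"linear": [0.005,0.045,0],"delta_rot": [0,0,0.08]},{"gripper": 0,"linear": [0.01,0.09,0],"delta_rot": [0,0,0.16]},{"gripper": 0,"linear": [0.015,0.135,0],"delta_rot": [0,0,0.24]},{"gripper": 0,"linear": [0.02,0.18,0],"delta_rot": [0,0,0.32]},{"gripper": 0,"linear": [0.025,0.225,0],"delta_rot": [0,0,0.4]},{"gripper": 0,"linear": [0.03,0.27,0],"delta_rot": [0,0,0.48]},{"gripper": 0,"linear": [0.035,0.315,0],"delta_rot": [0,0,0.56]},{"gripper": 0,"linear": [0.035,0.36,0],"delta_rot": [0,0,0.64]}]'

```text
clock: 20.6
position: [0.5584, 0.2291, 0.2173]
ee_rot: [0.0, 0.999, 0.041, -0.001]
contact_force: [1.2, -0.4, -0.4]
width: 0.0589
gripper_force: 32.9
```

Emit:
send_rows --increments '[{"gripper": 0,"linear": [0.005,0.045,0],"delta_rot": [0,0,0.06]},{"gripper": 0,"linear": [0.0105,0.085,0],"delta_rot": [0,0,0.1247]},{"gripper": 0,"linear": [0.0105,0.115,-0.02],"delta_rot": [0,0,0.1247]},{"gripper": 0,"linear": [0.0105,0.1288,-0.06],"delta_rot": [0,0,0.1247]},{"gripper": 0,"linear": [0.0105,0.1288,-0.1],"delta_rot": [0,0,0.1247]},{"gripper": 0,"linear": [0.0105,0.1288,-0.14],"delta_rot": [0,0,0.1247]},{"gripper": 0,"linear": [0.0105,0.1288,-0.16],"delta_rot": [0,0,0.1247]},{"gripper": 0,"linear": [0.0105,0.1288,-0.16],"delta_rot": [0,0,0.1247]}]'

```text
clock: 21.4
position: [0.5655, 0.3546, 0.0533]
ee_rot: [0.002, 0.995, 0.101, -0.005]
contact_force: [-1.0, -0.4, -0.7]
width: 0.0592
gripper_force: 32.9
```

```bash
python3 st.py
```

```text
[0.5693 0.3563 0.0588] [0.0011 0.0005 0.0017] [-0.1  0.1 -0.1] w 0.05898296126122287 yawY -78.37881345059166 [-6.000e-04  9.949e-01  1.012e-01  1.700e-03]
```

Emit:
send_rows --increments '[{"gripper": 0,"linear": [-0.0013,-0.0004,-0.015],"delta_rot": [0,0,0]},{"gripper": 0,"linear": [-0.0013,-0.0004,-0.03],"delta_rot": [0,0,0]},{"gripper": 0,"linear": [-0.0013,-0.0004,-0.04],"delta_rot": [0,0,0]},{"gripper": 0,"linear": [-0.0013,-0.0004,-0.045],"delta_rot": [0,0,0]},{"gripper": 0,"linear": [-0.0013,-0.0004,-0.048],"delta_rot": [0,0,0]},{"gripper": 0,"linear": [-0.0013,-0.0004,-0.05],"delta_rot": [0,0,0]},{"gripper": 0,"linear": [-0.0013,-0.0004,-0.052],"delta_rot": [0,0,0]},{"gripper": 0,"linear": [-0.0013,-0.0004,-0.052],"delta_rot": [0,0,0]}]'

```text
clock: 22.45
position: [0.5678, 0.3558, 0.0068]
ee_rot: [-0.0, 0.995, 0.101, 0.0]
contact_force: [-0.6, 1.2, -0.9]
width: 0.0587
gripper_force: 32.9
```

```bash
python3 st.py
```

```text
[0.5678 0.3558 0.0068] [0. 0. 0.] [-0.1 -0.1 -0.7] w 0.05934099695443986 yawY -78.36630238520033 [-0.000e+00  9.949e-01  1.013e-01  2.000e-04]
```

Emit:
send_rows --increments '[{"gripper": 0,"linear": [0,0,-0.001],"delta_rot": [0,0,0]},{"gripper": 0,"linear": [0,0,-0.002],"delta_rot": [0,0,0]},{"gripper": 0,"linear": [0,0,-0.002],"delta_rot": [0,0,0]}]'

```text
clock: 23.0
position: [0.5675, 0.3557, 0.0044]
ee_rot: [0.0, 0.995, 0.101, -0.0]
contact_force: [0.1, 0.8, -1.0]
width: 0.0587
gripper_force: 32.9
```

Emit:
send_rows --increments '[{"gripper": 0,"linear": [0,0,-0.0005],"delta_rot": [0,0,0]},{"gripper": 0,"linear": [0,0,-0.001],"delta_rot": [0,0,0]},{"gripper": 0,"linear": [0,0,-0.001],"delta_rot": [0,0,0]}]'

```text
clock: 23.3
position: [0.5677, 0.3558, 0.0041]
ee_rot: [0.0, 0.995, 0.101, 0.0]
contact_force: [-0.5, 0.1, 3.2]
width: 0.0591
gripper_force: 33.2
```

Emit:
send_rows --increments '[{"gripper": 0,"linear": [0,0,0.001],"delta_rot": [0,0,0]},{"gripper": -0.55,"linear": [0,0,0.001],"delta_rot": [0,0,0]},{"gripper": -0.7,"linear": [0,0,0.001],"delta_rot": [0,0,0]},{"gripper": -0.75,"linear": [0,0,0.002],"delta_rot": [0,0,0]},{"gripper": -0.75,"linear": [0,0,0.02],"delta_rot": [0,0,0]},{"gripper": -0.75,"linear": [0,0,0.06],"delta_rot": [0,0,0]},{"gripper": -0.75,"linear": [0,0,0.11],"delta_rot": [0,0,0]},{"gripper": -0.75,"linear": [0,0,0.16],"delta_rot": [0,0,0]}]'

```text
clock: 24.1
position: [0.5672, 0.3555, 0.1647]
ee_rot: [0.0, 0.995, 0.101, -0.001]
contact_force: [1.1, 0.9, 0.2]
width: 0.0746
gripper_force: 0.0
```

Emit:
send_rows --increments '[{"gripper": -0.75,"linear": [-0.025,-0.025,0.035],"delta_rot": [0,0,0.05]},{"gripper": -0.75,"linear": [-0.05,-0.065,0.04],"delta_rot": [0,0,0.1]},{"gripper": -0.75,"linear": [-0.075,-0.105,0.04],"delta_rot": [0,0,0.15]},{"gripper": -0.75,"linear": [-0.1,-0.145,0.04],"delta_rot": [0,0,0.2]},{"gripper": -0.75,"linear": [-0.13,-0.185,0.04],"delta_rot": [0,0,0.26]},{"gripper": -0.75,"linear": [-0.16,-0.225,0.04],"delta_rot": [0,0,0.32]},{"gripper": -0.75,"linear": [-0.19,-0.265,0.04],"delta_rot": [0,0,0.38]},{"gripper": -0.75,"linear": [-0.22,-0.305,0.04],"delta_rot": [0,0,0.443]}]'

```text
clock: 24.9
position: [0.3462, 0.0496, 0.2037]
ee_rot: [0.0, 0.948, 0.319, 0.0]
contact_force: [1.2, -1.0, -0.1]
width: 0.0748
gripper_force: 0.0
```

```bash
python3 - <<'E'
from h import *
import pickle
for n in ('top','side'): d=grab(n); pickle.dump(d,open(n+'4.pkl','wb'));
E
cat > c2.py <<'E'
from m import *
br=(((H<25)|(H>165))&(S>45)&(V<150)).astype(np.uint8)*255
for nm,box,z in (('lower',(420,220,490,295),.0095),('first',(105,185,205,318),.0145)):
    rect(br,box,z,nm)
C=np.array([511.2,344.2]);t=np.radians(11.6);u=np.array([np.cos(t),np.sin(t)])
e=cv2.minAreaRect((onplane(d,blob(br,(105,185,205,318)),.0145)[:,:2]*1000).astype(np.float32)); q=(np.array(e[0])-C); print('first in tray',q@u,q@[-u[1],u[0]])
cv2.imwrite('pics/t4.png',np.hstack([cv2.resize(x,(400,480),interpolation=cv2.INTER_CUBIC) for x in (im[190:316,105:210],im[205:313,410:500])]))
E
python3 c2.py top4.pkl
```

```text
lower rect [ 499.8 -329. ] [100.4  61.2] 37.2
first rect [569.5 355.4] [96.6 56.9] 11.8
first in tray 59.34368776165939 -0.7032831295377345
```

View pics/t4.png

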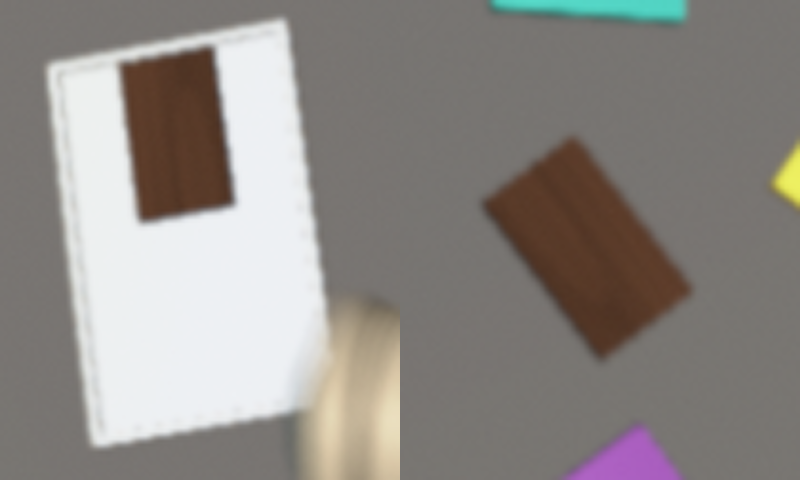

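The first plate lies flat, lengthwise at the tray's far end and midway across (left crop (178,135)). The lower plate lies clear at right crop (588,247).

Emit:
send_rows --increments '[{"gripper": -0.75,"linear": [0.017,-0.043,0],"delta_rot": [0,0,0]},{"gripper": -0.75,"linear": [0.034,-0.086,0],"delta_rot": [0,0,0]},{"gripper": -0.75,"linear": [0.051,-0.129,0],"delta_rot": [0,0,0]},{"gripper": -0.75,"linear": [0.068,-0.172,0],"delta_rot": [0,0,0]},{"gripper": -0.75,"linear": [0.085,-0.215,0],"delta_rot": [0,0,0]},{"gripper": -0.75,"linear": [0.102,-0.258,0],"delta_rot": [0,0,0]},{"gripper": -0.75,"linear": [0.119,-0.301,-0.015],"delta_rot": [0,0,0]},{"gripper": -0.75,"linear": [0.136,-0.344,-0.03],"delta_rot": [0,0,0]}]'

```text
clock: 25.8
position: [0.4855, -0.2951, 0.1736]
ee_rot: [0.001, 0.948, 0.317, 0.001]
contact_force: [0.1, 0.0, -0.5]
width: 0.0747
gripper_force: 0.0
```

Emit:
send_rows --increments '[{"gripper": -0.7,"linear": [0.0161,-0.0357,-0.03],"delta_rot": [0,0,0]},{"gripper": -0.63,"linear": [0.0161,-0.0357,-0.07],"delta_rot": [0,0,0]},{"gripper": -0.63,"linear": [0.0161,-0.0357,-0.11],"delta_rot": [0,0,0]},{"gripper": -0.63,"linear": [0.0161,-0.0357,-0.14],"delta_rot": [0,0,0]},{"gripper": -0.63,"linear": [0.0161,-0.0357,-0.15],"delta_rot": [0,0,0]},{"gripper": -0.63,"linear": [0.0161,-0.0357,-0.15],"delta_rot": [0,0,0]}]'

```text
clock: 26.4
position: [0.4997, -0.3281, 0.0222]
ee_rot: [-0.001, 0.948, 0.318, -0.001]
contact_force: [-0.9, -0.6, 0.8]
width: 0.0698
gripper_force: 0.0
```

```bash
python3 st.py
```

```text
[ 0.5011 -0.3296  0.0251] [0.0003 0.0003 0.0007] [0.1 0.1 0.1] w 0.06960384601879109 yawY -52.980094550927916 [0.0018 0.9483 0.3175 0.0011]
```

Emit:
send_rows --increments '[{"gripper": -0.63,"linear": [-0.001,0.0006,-0.012],"delta_rot": [0,0,0]},{"gripper": -0.63,"linear": [-0.001,0.0006,-0.02],"delta_rot": [0,0,0]},{"gripper": -0.63,"linear": [-0.001,0.0006,-0.024],"delta_rot": [0,0,0]},{"gripper": -0.63,"linear": [-0.001,0.0006,-0.0255],"delta_rot": [0,0,0]},{"gripper": -0.63,"linear": [-0.001,0.0006,-0.0255],"delta_rot": [0,0,0]}]'

```text
clock: 27.15
position: [0.4986, -0.3282, -0.0024]
ee_rot: [-0.0, 0.948, 0.317, -0.0]
contact_force: [-0.0, 0.0, 0.6]
width: 0.0697
gripper_force: 0.0
```

```bash
python3 st.py
```

```text
[ 0.4989 -0.3285 -0.0018] [0.0001 0.0001 0.0002] [-0.3 -0.2  0.3] w 0.0697585713596157 yawY -52.989390549352 [3.000e-04 9.483e-01 3.174e-01 1.000e-04]
```

Emit:
send_rows --increments '[{"gripper": -0.55,"linear": [0,0,0],"delta_rot": [0,0,0]},{"gripper": -0.5,"linear": [0,0,0],"delta_rot": [0,0,0]},{"gripper": -0.45,"linear": [0,0,0],"delta_rot": [0,0,0]},{"gripper": -0.3,"linear": [0,0,0],"delta_rot": [0,0,0]},{"gripper": -0.1,"linear": [0,0,0],"delta_rot": [0,0,0]},{"gripper": 0,"linear": [0,0,0],"delta_rot": [0,0,0]}]'

```text
clock: 28.0
position: [0.4989, -0.3285, -0.0015]
ee_rot: [0.0, 0.948, 0.317, 0.0]
contact_force: [-0.8, 0.0, 4.0]
width: 0.0588
gripper_force: 32.8
```

```bash
python3 st.py
```

```text
[ 0.4989 -0.3285 -0.0015] [0. 0. 0.] [-0.4  0.6  5.3] w 0.05878236550989308 yawY -52.98608082812373 [3.000e-04 9.483e-01 3.174e-01 2.000e-04]
```

Emit:
send_rows --increments '[{"gripper": 0,"linear": [0,0,0.005],"delta_rot": [0,0,0]},{"gripper": 0,"linear": [0,0,0.03],"delta_rot": [0,0,0]},{"gripper": 0,"linear": [0,0,0.075],"delta_rot": [0,0,0]},{"gripper": 0,"linear": [0,0,0.12],"delta_rot": [0,0,0]},{"gripper": 0,"linear": [0,0.01,0.165],"delta_rot": [0,0,0]},{"gripper": 0,"linear": [0,0.035,0.2],"delta_rot": [0,0,-0.03]},{"gripper": 0,"linear": [0,0.075,0.21],"delta_rot": [0,0,-0.06]},{"gripper": 0,"linear": [0,0.12,0.21],"delta_rot": [0,0,-0.1]}]'

```text
clock: 29.05
position: [0.4999, -0.2086, 0.2104]
ee_rot: [0.002, 0.963, 0.268, 0.002]
contact_force: [0.8, 1.3, -1.1]
width: 0.0587
gripper_force: 32.7
```

Emit:
send_rows --increments '[{"gripper": 0,"linear": [0,0.045,0],"delta_rot": [0,0,-0.04]},{"gripper": 0,"linear": [0,0.09,0],"delta_rot": [0,0,-0.08]},{"gripper": 0,"linear": [0,0.135,0],"delta_rot": [0,0,-0.12]},{"gripper": 0,"linear": [0,0.18,0],"delta_rot": [0,0,-0.16]},{"gripper": 0,"linear": [0,0.225,0],"delta_rot": [0,0,-0.2]},{"gripper": 0,"linear": [0,0.27,0],"delta_rot": [0,0,-0.24]},{"gripper": 0,"linear": [0,0.315,0],"delta_rot": [0,0,-0.28]},{"gripper": 0,"linear": [0.0045,0.36,0],"delta_rot": [0,0,-0.3]}]'

```text
clock: 29.85
position: [0.5021, 0.1534, 0.2079]
ee_rot: [0.0, 0.993, 0.122, -0.001]
contact_force: [1.5, -0.8, -0.8]
width: 0.059
gripper_force: 32.7
```

Emit:
send_rows --increments '[{"gripper": 0,"linear": [0,0.045,0],"delta_rot": [0,0,-0.02]},{"gripper": 0,"linear": [0,0.09,0],"delta_rot": [0,0,-0.0435]},{"gripper": 0,"linear": [0,0.135,0],"delta_rot": [0,0,-0.0435]},{"gripper": 0,"linear": [0,0.17,0],"delta_rot": [0,0,-0.0435]},{"gripper": 0,"linear": [0,0.188,-0.02],"delta_rot": [0,0,-0.0435]},{"gripper": 0,"linear": [0,0.1908,-0.06],"delta_rot": [0,0,-0.0435]},{"gripper": 0,"linear": [0,0.1908,-0.1],"delta_rot": [0,0,-0.0435]},{"gripper": 0,"linear": [0,0.1908,-0.12],"delta_rot": [0,0,-0.0435]}]'

```text
clock: 30.65
position: [0.5005, 0.3416, 0.084]
ee_rot: [0.001, 0.995, 0.101, -0.003]
contact_force: [-0.9, 0.0, -0.9]
width: 0.0587
gripper_force: 32.7
```

Emit:
send_rows --increments '[{"gripper": 0,"linear": [0,0,-0.01],"delta_rot": [0.01,-0.05,0]},{"gripper": 0,"linear": [0,0,-0.02],"delta_rot": [0.02,-0.1,0]},{"gripper": 0,"linear": [0,0,-0.03],"delta_rot": [0.0303,-0.1475,0]},{"gripper": 0,"linear": [0,0,-0.03],"delta_rot": [0.0303,-0.1475,0]},{"gripper": 0,"linear": [0,0,-0.03],"delta_rot": [0.0303,-0.1475,0]}]'

```text
clock: 31.15
position: [0.5031, 0.3425, 0.058]
ee_rot: [-0.007, 0.992, 0.101, 0.074]
contact_force: [-0.1, -0.9, -0.4]
width: 0.0587
gripper_force: 32.7
```

```bash
python3 st.py
python3 - <<'E'
import pickle,cv2
cv2.imwrite('pics/g6.png',cv2.resize(pickle.load(open('sl.pkl','rb'))['pixels'][130:260,160:290],(600,600),interpolation=cv2.INTER_CUBIC))
E
```

```text
[0.5044 0.3429 0.0588] [0.0002 0.0001 0.0001] [ 0.  -0.1 -0.4] w 0.058649548778499726 yawY -78.4202138258814 [-0.0079  0.992   0.1006  0.0754]
```

View pics/g6.png

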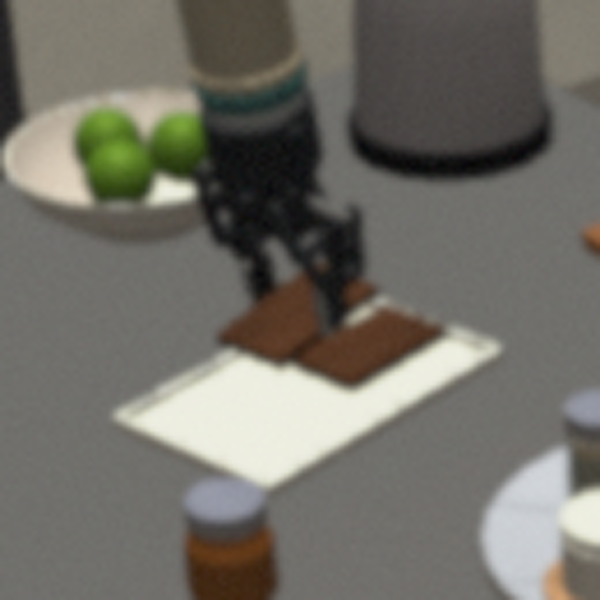

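The plate is held tilted with its inner end low, above the first plate's end (crop (345,345)). I'll lower it.

Emit:
send_rows --increments '[{"gripper": 0,"linear": [-0.001,-0.0006,-0.015],"delta_rot": [0,0,0]},{"gripper": 0,"linear": [-0.001,-0.0006,-0.03],"delta_rot": [0,0,0]},{"gripper": 0,"linear": [-0.001,-0.0006,-0.038],"delta_rot": [0,0,0]},{"gripper": 0,"linear": [-0.001,-0.0006,-0.042],"delta_rot": [0,0,0]},{"gripper": 0,"linear": [-0.001,-0.0006,-0.044],"delta_rot": [0,0,0]},{"gripper": 0,"linear": [-0.001,-0.0006,-0.044],"delta_rot": [0,0,0]}]'

```text
clock: 32.0
position: [0.5026, 0.342, 0.0143]
ee_rot: [-0.008, 0.992, 0.101, 0.075]
contact_force: [0.1, -0.0, -0.6]
width: 0.0588
gripper_force: 32.7
```

```bash
python3 st.py
```

```text
[0.5027 0.3421 0.0146] [0.0001 0.     0.0001] [-0.4 -0.  -0.3] w 0.05883229370270792 yawY -78.39704580795527 [-0.0077  0.992   0.1008  0.0753]
```

Emit:
send_rows --increments '[{"gripper": 0,"linear": [0.0006,0.0002,-0.001],"delta_rot": [0,0,0]},{"gripper": 0,"linear": [0.0006,0.0002,-0.002],"delta_rot": [0,0,0]},{"gripper": 0,"linear": [0.0006,0.0002,-0.003],"delta_rot": [0,0,0]},{"gripper": 0,"linear": [0.0006,0.0002,-0.003],"delta_rot": [0,0,0]}]'

```text
clock: 32.65
position: [0.5029, 0.3421, 0.0111]
ee_rot: [-0.008, 0.992, 0.101, 0.075]
contact_force: [0.3, -1.0, 0.3]
width: 0.0589
gripper_force: 32.8
```

Emit:
send_rows --increments '[{"gripper": 0,"linear": [0,0,-0.0004],"delta_rot": [0,0,0]},{"gripper": 0,"linear": [0,0,-0.0008],"delta_rot": [0,0,0]},{"gripper": 0,"linear": [0,0,-0.0008],"delta_rot": [0,0,0]}]'

```text
clock: 32.95
position: [0.503, 0.3421, 0.011]
ee_rot: [-0.008, 0.992, 0.101, 0.075]
contact_force: [-2.2, -0.2, 5.4]
width: 0.0591
gripper_force: 33.3
```

Contact came where I expected it. I'll release and retreat.

Emit:
send_rows --increments '[{"gripper": 0,"linear": [0,0,0.0008],"delta_rot": [0,0,0]},{"gripper": -0.55,"linear": [0,0,0.0008],"delta_rot": [0,0,0]},{"gripper": -0.7,"linear": [0,0,0.0008],"delta_rot": [0,0,0]},{"gripper": -0.75,"linear": [0,0,0.002],"delta_rot": [0,0,0]},{"gripper": -0.75,"linear": [-0.003,-0.0006,0.02],"delta_rot": [0,0,0]},{"gripper": -0.75,"linear": [-0.009,-0.0018,0.06],"delta_rot": [0,0,0]},{"gripper": -0.75,"linear": [-0.016,-0.003,0.105],"delta_rot": [0,0,0]},{"gripper": -0.75,"linear": [-0.025,-0.005,0.15],"delta_rot": [0,0,0]}]'

```text
clock: 33.75
position: [0.4775, 0.3369, 0.1615]
ee_rot: [-0.007, 0.992, 0.101, 0.074]
contact_force: [-0.1, -0.1, 0.5]
width: 0.0746
gripper_force: 0.0
```

Emit:
send_rows --increments '[{"gripper": -0.75,"linear": [-0.02,-0.035,0.03],"delta_rot": [0,0,0]},{"gripper": -0.75,"linear": [-0.04,-0.075,0.03],"delta_rot": [0,0,0]},{"gripper": -0.75,"linear": [-0.06,-0.115,0.03],"delta_rot": [0,0,0]},{"gripper": -0.75,"linear": [-0.08,-0.155,0.03],"delta_rot": [0,0,0]},{"gripper": -0.75,"linear": [-0.1,-0.195,0.03],"delta_rot": [0,0,0]},{"gripper": -0.75,"linear": [-0.12,-0.235,0.03],"delta_rot": [0,0,0]},{"gripper": -0.75,"linear": [-0.14,-0.275,0.03],"delta_rot": [0,0,0]},{"gripper": -0.75,"linear": [-0.16,-0.315,0.03],"delta_rot": [0,0,0]}]'

```text
clock: 34.55
position: [0.3167, 0.0211, 0.1905]
ee_rot: [-0.007, 0.992, 0.102, 0.075]
contact_force: [1.1, -1.9, 0.5]
width: 0.0744
gripper_force: 0.0
```

Emit:
send_rows --increments '[{"gripper": -0.75,"linear": [0,-0.045,0],"delta_rot": [0,0,0]},{"gripper": -0.75,"linear": [0,-0.09,0],"delta_rot": [0,0,0]},{"gripper": -0.75,"linear": [0,-0.13,0],"delta_rot": [0,0,0]},{"gripper": -0.75,"linear": [0,-0.16,0],"delta_rot": [0,0,0]},{"gripper": -0.75,"linear": [0,-0.16,0],"delta_rot": [0,0,0]}]'

```text
clock: 35.05
position: [0.3185, -0.1421, 0.1908]
ee_rot: [-0.006, 0.992, 0.098, 0.075]
contact_force: [0.2, 0.7, 0.0]
width: 0.0748
gripper_force: 0.0
```

```bash
python3 - <<'E'
from h import *
import pickle
for n in ('top','side'): d=grab(n); pickle.dump(d,open(n+'5.pkl','wb'));
E
python3 - top5.pkl <<'E'
from m import *
br=(((H<25)|(H>165))&(S>45)&(V<150)).astype(np.uint8)*255
P=onplane(d,blob(br,(105,185,205,318)),.013)[:,:2]*1000
t=np.radians(11.6);u=np.array([np.cos(t),np.sin(t)]);q=P-[511.2,344.2]
print('along',(q@u).min(),(q@u).max(),'across',(q@[-u[1],u[0]]).min(),(q@[-u[1],u[0]]).max())
circ(cap,(280,160,315,205),.098,'jar');circ(cap,(255,215,285,247),.094,'jarL'); circ(cap,(316,203,345,233),.094,'jarR')
circ(((V>222)&(S<25)).astype(np.uint8)*255,(285,240,335,290),.080,'cellar')
s=pickle.load(open('side5.pkl','rb'))['pixels']
cv2.imwrite('pics/f.png',np.hstack([cv2.resize(x,(400,400),interpolation=cv2.INTER_CUBIC) for x in (im[170:310,105:385-140],s[170:270,175:275])]))
E
```

```text
along -56.37397174746718 108.03534628822467 across -28.840555726951724 30.838205668175696
jar circle [641.5  27.2] 21.3 ell [641.2  27.1] [37.4 43.4]
jarL circle [548.3  72.7] 21.4 ell [548.1  72.7] [41.8 42.4]
jarR circle [577.8 -54.1] 21.5 ell [577.9 -54.3] [41.6 42.4]
cellar circle [487.2 -11.4] 30.1 ell [487.2 -11.8] [59.1 59.5]
```

View pics/f.png

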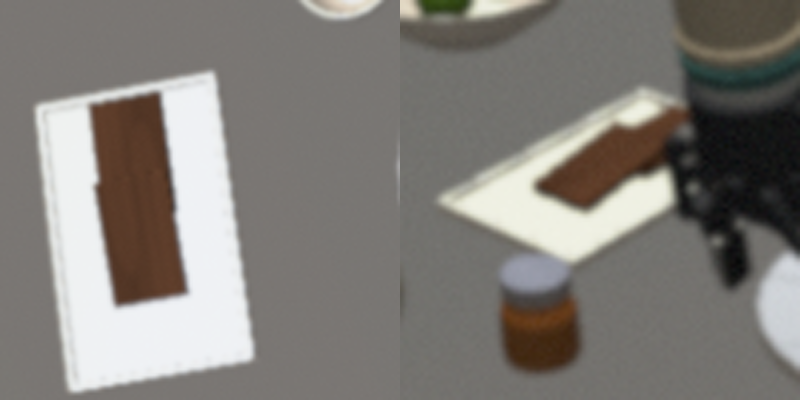

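The second plate is shingled in line with the first. Its end rests on about a third of the first, with the seam at left crop (135,180). Its low end is on the tray floor at (150,300). The jars and cellar are in place, so I'm handing in.

```bash
python3 -c "
from rig import sign_off; print(sign_off())"
```

```text
the job is handed in; nothing more can be done
None
```

I handed the job in at about 35 s of arm time: in the last pictures the spice jar and salt cellar stand centred on their mats to within about 2 mm, the coasters are shingled in line in the tray with about 33 mm overlap, the two standing jars have not moved, and I saw no sign that the pepper mill had (not re-measured at the end).

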